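# Find the rocking blank cover and press it home

## Task

One of the four square white covers on the outlet box is not clipped in: find it by pressing lightly near the edges of the covers until one rocks, then press that one firmly down in the middle until it sits fully home and level. Only press: do not pull any cover up, do not press hard on the covers that are firm, leave the tools and parts lying round the box alone, and finish clear of everything.

Things in the scene. Friction and masses are not known exactly. Their poses are not given: they have to be found in the camera images.
- outlet_box: low grey metal outlet box fixed to the bench, 90 mm deep (its x), 302 long over its feet (its y, to the robot's left at yaw 0), top face 40 above the bench. Origin: centre of its underside. In its top, in a row along y, sit four identical square white covers, 62 apart centre to centre; three are firm, one (in any place) is loose
- place_1 (a point): fixed point on the box's top face (40 mm above the bench) at the middle of the leftmost cover, counted from the left (box +y end); axes as the box's. The cover is a 46 x 46 plate, 12 thick, its flat top 8 to 10.5 above this point. The heights differ by chance and do not tell which is loose; all lie level until pressed
- place_2 (a point): fixed point on the box's top face (40 mm above the bench) at the middle of the second cover, counted from the left (box +y end); axes as the box's. The cover is a 46 x 46 plate, 12 thick, its flat top 8 to 10.5 above this point. The heights differ by chance and do not tell which is loose; all lie level until pressed
- place_3 (a point): fixed point on the box's top face (40 mm above the bench) at the middle of the third cover, counted from the left (box +y end); axes as the box's. The cover is a 46 x 46 plate, 12 thick, its flat top 8 to 10.5 above this point. The heights differ by chance and do not tell which is loose; all lie level until pressed
- place_4 (a point): fixed point on the box's top face (40 mm above the bench) at the middle of the rightmost cover, counted from the left (box +y end); axes as the box's. The cover is a 46 x 46 plate, 12 thick, its flat top 8 to 10.5 above this point. The heights differ by chance and do not tell which is loose; all lie level until pressed
- firm_a (a joint): how far one of the three firm covers is pressed down, m (0 at rest, negative = pulled up; which place it has is not told). It stays level wherever it is pressed and springs back: about 4.5 N per mm, stop at 5 mm. More than 3.5 mm (about 16 N) overloads its clip
- firm_b (a joint): how far one of the three firm covers is pressed down, m (0 at rest, negative = pulled up; which place it has is not told). It stays level wherever it is pressed and springs back: about 4.5 N per mm, stop at 5 mm. More than 3.5 mm (about 16 N) overloads its clip
- firm_c (a joint): how far one of the three firm covers is pressed down, m (0 at rest, negative = pulled up; which place it has is not told). It stays level wherever it is pressed and springs back: about 4.5 N per mm, stop at 5 mm. More than 3.5 mm (about 16 N) overloads its clip
- loose_tip_x (a joint): tip of the loose cover about the box's x axis, rad (positive: its left (+y) edge rises; which place it has is not told). 0 level, up to 0.14 either way; a light spring levels it: about 2.5 N at 15 mm from the centre tips it all the way. The loose cover can tip towards any edge while it is unseated
- loose_tip_y (a joint): tip of the loose cover about the box's y axis, rad (positive: its front (-x, robot-side) edge rises; which place it has is not told). 0 level, up to 0.14 either way; a light spring levels it: about 2.5 N at 15 mm from the centre tips it all the way. The loose cover can tip towards any edge while it is unseated
- loose_seat (a joint): how far the loose cover has gone down, m: 0 as found, 0.003 fully home on its ledge, negative = pulled up. A tight clip: it moves only above about 8 N and then stays where it is left. Pressed at an edge it goes down askew and only part way; pressed at its centre with some 12 to 18 N it goes home, and then it no longer tips
- screwdriver_1: red screwdriver, 204 x 26 x 25, lying in front of the box (mm); loose bystander, leave it alone. Origin: centre of its underside
- marker: white marker pen, 135 x 17 x 16, lying behind the box (mm); loose bystander, leave it alone. Origin: centre of its underside
- pliers_1: blue-handled pliers, 181 x 55 x 14, lying off the right end of the box (mm); loose bystander, leave it alone. Origin: centre of its underside
- tape_white: roll of white tape, 84 across, 19 high, lying flat off the left end of the box (mm); loose bystander, leave it alone. Origin: centre of its underside
- terminal_3: white screw terminal strip, 102 x 23 x 16, lying behind the box (mm); loose bystander, leave it alone. Origin: centre of its underside

How it is judged:
On the way, in this order (a step that is already met when the one before it is completed fails the run):
1. the loose cover is rocked by a press near its edge (tipped more than 0.05 rad) ((value of joint any of loose_tip_x, loose_tip_y above 0.05 rad or value of joint any of loose_tip_x, loose_tip_y below -0.05 rad)), for 0.1 s.
2. the loose cover is pressed down home (more than 2.4 mm) and level (value of joint loose_seat above 0.0024 m and value of joint loose_tip_x between -0.03 and 0.03 rad and value of joint loose_tip_y between -0.03 and 0.03 rad), for 0.2 s.
At the end, for the whole second after the job is handed in: the loose cover is at least 2.4 mm down (3 mm is home) and level within 0.03 rad; the firm covers are released (less than 1 mm down) (all of step 2 and value of joint each of firm_a, firm_b, firm_c below 0.001 m); the robot touches nothing.
It fails at once if a firm cover is pressed down more than 3.5 mm (about 16 N) (value of joint any of firm_a, firm_b, firm_c above 0.0035 m).
It fails at once if a cover is pulled up by more than 2 mm (value of joint any of firm_a, firm_b, firm_c, loose_seat below -0.002 m).
It fails at once if a bystander is moved by more than 20 mm (distance of any of screwdriver_1, marker, pliers_1, tape_white, terminal_3 from where it was at the start of the episode above 0.02 m).
It also fails if it takes over 48 s, if anything falls off the work surface, if the arm or the gripper's body presses on something with over 40 N, if the wrist force passes 120 N, or if a joint passes its speed limit or range.

## Robot

A 6-joint arm with a two-finger parallel gripper is mounted at the origin on a cart in front of the work surface, level with it; the furniture and walls round the work are solid. World frame = base frame: x ahead of the robot, y to its left, z up, the work surface at z = 0. Lengths are in m, angles in rad, forces in N, time in s.
With the tool pointing down it reaches from about 0.4 to 0.825 m from the base axis. Payload 7 kg.
Tool frame: the origin (TCP) lies on the centre line of the jaws, within the pads' length; the fingertips stand 14 mm ahead of it and the grasp point (between the pads) lies 5 mm behind it; z points along the fingers, y is the line along which they close (so a half turn about z gives the same grasp; the last joint's range is limited). The gripper opens to 88 mm and grips with 3 to 60 N. Pads are 19 mm wide; open, the fingers measure 130 mm over their backs; the gripper's body (78 mm by 193 mm) begins 47 mm behind the grasp point.
Start: joints at [-0.956, 0.359, 0.012, 0, -1.224, -0.288], TCP at [0.217, -0.639, 0.241] pointing down, gripper open.
Joint ranges: [-3.07, 3.07], [-1.43, 2.12], [-1.02, 1.25], [-3.03, 1.67], [-3.05, -0], [-3.03, 3.03]. Speed limits (rad/s): [2.39, 2.39, 3.01, 3.14, 3.14, 3.14].

## Interface

Orientations are given as [roll, pitch, yaw] about the fixed x, y, z axes, in that order (R = Rz(yaw) Ry(pitch) Rx(roll)).
In Python, from station import arm gives the robot as it stands.
- The arm moves only by the tool move_arm, never from a script. Its argument "rows" is a list of rows, each an object with "translation": the shift along the tool's x, y, z in cm, a list of three; "rot": the turn, a rotation vector about the tool's x, y, z in degrees, a list of three; "hand": the closure, from 0 (fully open) to 1 (shut). A call has 1 to 8 rows; each row is the pose to reach, as a shift and turn from the pose commanded when the call began, along the tool's axes at that moment; what a row does not reach only later rows make up. A row lasts 1/12 s, in which the tool goes at most 41.7 mm and 7.16 degrees, less where a joint would pass 70% of its speed; a pose out of reach is approached as far as the arm can. A call with a gripper value outside its range is refused whole. The fingers move at their own pace and stop on an object; "squeeze" is the grip in N (left out, the last holds). Time passes only in rows, so rows that repeat a pose let the fingers close. It gives the time, the measured TCP pose, the force, the opening and the grip force at its end, in the units of the state.
- arm.get_state(): the state, without advancing time (a new reading comes with each control period).
- arm.grab_frame(name): name is "scene" or "top" or "wrist"; returns (picture, depth): 384x512x3 uint8, red, green, blue; 384x512 float32, m along the optical axis (not along the pixel's ray), 0 where there is no reading.
- arm.camera_params(name): a dict with "vfov" (degrees; the focal length in pixels is half the picture's height over the tangent of half this angle, whatever the lens; pixels are square), "cx", "cy" (the principal point, pixels), "k1" (the pictures are not rectified: a ray, as slopes to the right and down, at radius r is drawn at 1 + k1 r^2 times it, then the intrinsics apply), "position" and "orientation" of the camera in the world; the wrist camera has in their place "tool_from_camera" (4x4, takes a point from camera to tool coordinates, whose origin is the TCP and whose axes are the flange's). Camera axes: x right, y down, z forward; pixel columns grow to the right and rows downward; lengths in m; the calibration is good to about 2 mm. A picture is of the moment at which its call begins: read the wrist's pose just before it. camera_params takes no time and is no camera call.
- arm.job_done(): hands the job in; it is judged then, once.
Trained networks look in the newest picture that a camera, given by its name, has taken for a name from the list of things; names that differ only in an ending like _2 or _b are one class to them, and where a whole thing is asked for, a point or a joint stands for the part that bears it (a point fixed in the world has none). Each returns a list of dicts, best first, with "p" (0 to 1); they miss things now and then, are a little off and sometimes report something else, mostly with a low value. They report only what shows in the picture. A call takes as long as a camera call.
- arm.search_frame(label, camera): "point" ([x, y, z] in m, in the coordinates of the camera as it stood for that picture, good to about 4 mm: the middle of the surface that is visible of it).
- arm.pinpoint(label, camera): "point" ([x, y, z] in m, in the coordinates of the camera as it stood for that picture, good to about 4 mm: a listed point, or the origin of a listed thing).
The state is a dict: "t": time; "q": joint angles; "qd": joint speeds; "joint_efforts": joint torques, N m; "eef_pos": TCP position; "ee_rot": TCP orientation; "force": force on the tool from outside, world axes, zero at the start; "moment": the same for the moment, N m; "width": finger opening in m; "gripper_force": force on a finger pad.
Only numpy, scipy, OpenCV 4.12 (cv2) and the standard library are available. Lean on these libraries where they do the work, as an engineer would, in place of code of your own. Each camera call takes 0.05 s, during which the arm holds its last target. There are 200 camera calls.

## Working session

There is one attempt and no reset: what is moved stays moved. The work goes in short steps, Python scripts to look and compute and a tool call to move; the robot and the scene stay as the last step left them, time stands still between calls to the robot, and variables do not carry over. Pictures are saved under pics/ and viewed, at most 10 in all, crops included, and the job is handed in when it is done.

Besides the shell and the picture viewer there is one more tool, called after "Call:" by a JSON object that holds its "method" and its "body". move_arm: Moves the arm, as the interface text tells. Its arguments: {"type":"object","properties":{"rows":{"type":"array","items":{"type":"object","properties":{"translation":{"type":"array","items":{"type":"number"}},"rot":{"type":"array","items":{"type":"number"}},"hand":{"type":"number"}}}},"squeeze":{"type":"number"}},"required":["rows"]}

```bash
mkdir -p pics
cat > h.py <<'E'
import numpy as np, cv2
from station import arm
from scipy.spatial.transform import Rotation as R
def cam(name):
    p=arm.camera_params(name); f=192/np.tan(np.radians(p['vfov']/2))
    K=np.array([[f,0,p['cx']],[0,f,p['cy']],[0,0,1]]); D=np.array([p['k1'],0,0,0.])
    if 'position' in p:
        o=np.array(p['orientation']); Rm=o if o.shape==(3,3) else R.from_euler('xyz',o).as_matrix() if o.size==3 else None
        T=np.eye(4);T[:3,:3]=Rm;T[:3,3]=p['position']
    else:
        s=arm.get_state(); T=np.eye(4);T[:3,:3]=R.from_euler('xyz',s['ee_rot']).as_matrix();T[:3,3]=s['eef_pos'];T=T@np.array(p['tool_from_camera'])
    return K,D,T
def w(T,p): return T[:3,:3]@np.array(p)+T[:3,3]
def proj(K,D,T,P):
    Ti=np.linalg.inv(T); r,_=cv2.Rodrigues(Ti[:3,:3]); return cv2.projectPoints(np.array(P,float).reshape(-1,3),r,Ti[:3,3],K,D)[0].reshape(-1,2)
E
python3 - <<'E'
from h import *
print(arm.get_state())
for n in['scene','top']:
    print(arm.camera_params(n))
    im,d=arm.grab_frame(n); cv2.imwrite(f'pics/{n}0.png',im[:,:,::-1]); np.save(n,d)
    K,D,T=cam(n)
    for l in['outlet_box','place_1','place_2','place_3','place_4','tape_white','marker']:
        print(n,l,[(np.round(w(T,x['point']),4),round(x['p'],2)) for x in arm.pinpoint(l,n)[:4]])
E
```

```text
{'t': 0.0, 'q': array([-9.55899380e-01,  3.59377345e-01,  1.10328661e-02, -3.03373918e-04,
       -1.22411282e+00, -2.88114282e-01]), 'qd': array([ 0.00014381,  0.00089871,  0.00160675, -0.00167491,  0.00110371,
       -0.0002879 ]), 'joint_efforts': array([-3.73946577e-04, -5.82717812e+01,  2.93044442e+01,  6.99750245e+00,
        6.56617165e-03, -1.45724393e-04]), 'eef_pos': array([ 0.21648602, -0.63883761,  0.23962596]), 'ee_rot': array([ 3.13991910e+00, -1.98561821e-04, -2.81491314e+00]), 'force': array([0.56271599, 0.71668739, 0.44229285]), 'moment': array([-0.0407256 , -0.02664605, -0.03675091]), 'gripper_force': 0.0, 'width': 0.0879078454421567}
{'vfov': 56.48870087578988, 'cx': 258.8342443941297, 'cy': 194.13080903219642, 'k1': -0.02750108878830328, 'position': array([ 0.04571787, -0.52616839,  0.54511385]), 'orientation': array([-2.14963291, -0.01208032, -0.6951469 ])}
scene outlet_box [(array([ 0.4803, -0.0353, -0.0016]), 0.78)]
scene place_1 [(array([ 0.4914, -0.0026,  0.0387]), 0.91), (array([ 0.4793, -0.0618,  0.0437]), 0.73), (array([ 0.4718, -0.1275,  0.0391]), 0.72), 
[... 1254 characters left out ...]
-0.0019,  0.0373]), 0.73)]
top place_2 [(array([0.4875, 0.0546, 0.0407]), 0.94), (array([ 0.4803, -0.0678,  0.0418]), 0.84), (array([ 0.4718, -0.1272,  0.0399]), 0.81), (array([ 0.4826, -0.0019,  0.0373]), 0.73)]
top place_3 [(array([0.4875, 0.0546, 0.0407]), 0.94), (array([ 0.4803, -0.0678,  0.0418]), 0.84), (array([ 0.4718, -0.1272,  0.0399]), 0.81), (array([ 0.4826, -0.0019,  0.0373]), 0.73)]
top place_4 [(array([0.4875, 0.0546, 0.0407]), 0.94), (array([ 0.4803, -0.0678,  0.0418]), 0.84), (array([ 0.4718, -0.1272,  0.0399]), 0.81), (array([ 0.4826, -0.0019,  0.0373]), 0.73)]
top tape_white [(array([ 0.4441,  0.1748, -0.003 ]), 0.89)]
top marker [(array([ 0.56  , -0.097 ,  0.0019]), 0.81)]
```

Run:
```python
import cv2
a=cv2.imread('pics/top0.png'); cv2.imwrite('pics/v1.png',cv2.resize(a,(800,600),interpolation=cv2.INTER_CUBIC))
```

```text
(no output)
```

View pics/v1.png

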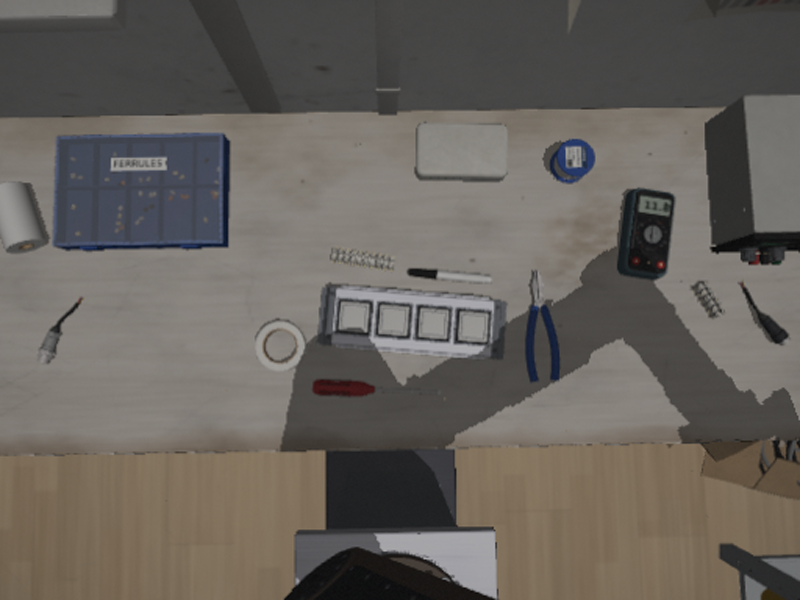

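```bash
cat >> h.py <<'E'
def covers(im,K,D,T,c0,u,z=0.049):
    """fit rects to covers: threshold bright inside window round each guess"""
    g=cv2.cvtColor(im,cv2.COLOR_RGB2GRAY); out=[]
    for c in c0:
        q=np.array([[*(np.array(c)+a*27*.001*u+b*27*.001*np.array([u[1],-u[0]])),z] for a,b in[(1,1),(1,-1),(-1,-1),(-1,1)]])
        px=proj(K,D,T,q); m=np.zeros(g.shape,np.uint8); cv2.fillConvexPoly(m,px.astype(int),1)
        t,_=cv2.threshold(g[m>0].reshape(-1,1),0,255,cv2.THRESH_OTSU)
        b=((g>t)&(m>0)).astype(np.uint8); n,L,S,C=cv2.connectedComponentsWithStats(b)
        k=[L[tuple(proj(K,D,T,[*c,z])[0].astype(int)[::-1])]][0]
        cn=max(cv2.findContours((L==k).astype(np.uint8),0,2)[0],key=cv2.contourArea)
        (cx,cy),(a,h),_=cv2.minAreaRect(cn)
        r=cv2.undistortPoints(np.array([[[cx,cy]]]),K,D)[0,0]; v=T[:3,:3]@np.array([*r,1]); s=(z-T[2,3])/v[2]
        out.append((T[:3,3]+s*v)[:2]); print(np.round((cx,cy,a,h),1),np.round(out[-1],4))
    o=np.array(out); i=np.arange(len(o)); d=np.polyfit(i,o,1); print('step',d[0],np.hypot(*d[0]),'yaw',np.arctan2(d[0][0],-d[0][1])*-1, 'fit',(d[1]+np.outer(i,d[0])).round(4).tolist()); return o
E
python3 - <<'E'
from h import *
u=np.array([.1,.995]); c0=[(.4885,.0565),(.484,-.002),(.480,-.065),(.472,-.1272)]
for n in['top','scene']:
    im,d=arm.grab_frame(n); K,D,T=cam(n)
    covers(im,K,D,T,c0,u)
E
```

```text
[226.  202.3  18.4  18.1] [0.4907 0.0577]
[251.5 204.6  18.4  18.6] [ 0.4839 -0.0039]
[277.  206.5  19.   18. ] [ 0.4783 -0.0657]
[302.4 208.8  18.3  18.6] [ 0.4715 -0.1272]
step [-0.00632499 -0.06164536] 0.061968989118110475 yaw 0.10224513085866978 fit [[0.4906, 0.0577], [0.4843, -0.004], [0.4779, -0.0656], [0.4716, -0.1273]]
[245.  200.6  12.1  24.2] [0.4914 0.0521]
[257.  212.   16.5  25.2] [ 0.4839 -0.0034]
[274.2 225.5  18.4  25.9] [ 0.4813 -0.067 ]
[290.1 240.9  28.2  19.8] [ 0.4722 -0.1275]
step [-0.00601912 -0.06025671] 0.06055658795399517 yaw 0.09956099046288044 fit [[0.4912, 0.0539], [0.4852, -0.0063], [0.4792, -0.0666], [0.4732, -0.1268]]
```

```bash
cat >> h.py <<'E'
C=np.array([[.4906,.0577],[.4843,-.004],[.4779,-.0656],[.4716,-.1273]]); U=np.array([.102,.9948])
def go(xy,z,yaw=-1.673):
    s=arm.get_state(); A=R.from_euler('xyz',s['ee_rot']); B=R.from_euler('xyz',[np.pi,0,yaw])
    print('pos',s['eef_pos'].round(4),'rot',np.array(s['ee_rot']).round(4),'cm',(A.inv().apply(np.array([*xy,z])-s['eef_pos'])*100).round(2),'deg',np.degrees((A.inv()*B).as_rotvec()).round(2),'F',np.round(s['force'],2),'t',s['t'])
E
python3 -c "
from h import *
go(C[3]+.019*U,.12)"
```

```text
pos [ 0.2167 -0.6393  0.2406] rot [-3.1415 -0.     -2.8148] cm [-41.37  42.03  12.06] deg [ -0.    -0.   -65.42] F [ 0.01  0.23 -0.21] t 0.9
```

Call:
{"method": "move_arm", "body": {"rows": [{"translation":[-2.7,2.8,0],"rot":[0,0,-5],"hand":1},{"translation":[-5.4,5.5,0],"rot":[0,0,-10],"hand":1},{"translation":[-8.1,8.3,0],"rot":[0,0,-15],"hand":1},{"translation":[-10.8,11,0],"rot":[0,0,-20],"hand":1},{"translation":[-13.5,13.8,0],"rot":[0,0,-25],"hand":1},{"translation":[-16.2,16.5,0],"rot":[0,0,-30],"hand":1},{"translation":[-18.9,19.3,0],"rot":[0,0,-35],"hand":1},{"translation":[-21.6,22,0],"rot":[0,0,-40],"hand":1}], "squeeze": 10}}

```text
t: 1.57
eef_pos: [0.351, -0.3599, 0.2409]
ee_rot: [-3.141, 0.0, -2.113]
force: [1.1, 1.3, 0.4]
width: 0.0399
gripper_force: 0.0
```

```bash
python3 -c "
from h import *
go(C[3]+.019*U,.12);print(arm.get_state()['width'])"
```

```text
pos [ 0.351  -0.3599  0.2409] rot [-3.1408e+00  1.0000e-04 -2.1125e+00] cm [-27.87   2.47  12.09] deg [ -0.04  -0.   -25.18] F [1.05 1.32 0.43] t 1.5667
0.03992042292659409
```

Call:
{"method": "move_arm", "body": {"rows": [{"translation":[-4,0.4,0],"rot":[0,0,-5],"hand":1},{"translation":[-8,0.8,0],"rot":[0,0,-10],"hand":1},{"translation":[-12,1.1,1],"rot":[0,0,-15],"hand":1},{"translation":[-16,1.4,3],"rot":[0,0,-20],"hand":1},{"translation":[-20,1.8,5],"rot":[0,0,-25],"hand":1},{"translation":[-23.5,2.1,7],"rot":[0,0,-25],"hand":1},{"translation":[-26,2.3,8],"rot":[0,0,-25],"hand":1},{"translation":[-27.5,2.4,9],"rot":[0,0,-25],"hand":1}]}}

```text
t: 2.23
eef_pos: [0.4738, -0.1114, 0.1497]
ee_rot: [3.142, 0.0, -1.678]
force: [0.4, -0.4, -0.4]
width: 0.0002
gripper_force: 0.0
```

Call:
{"method": "move_arm", "body": {"rows": [{"translation":[0,0,1],"rot":[0,0,0],"hand":1},{"translation":[0,0,2],"rot":[0,0,0],"hand":1},{"translation":[0,0,2],"rot":[0,0,0],"hand":1},{"translation":[0,0,2],"rot":[0,0,0],"hand":1}]}}

```text
t: 2.57
eef_pos: [0.4722, -0.1148, 0.1303]
ee_rot: [3.14, -0.0, -1.681]
force: [-0.7, 0.0, 0.1]
width: 0.0
gripper_force: 0.0
```

Run:
```python
from h import *
go(C[3]+.019*U,.08);print(arm.get_state()['width'])
K,D,T=cam('wrist'); im,d=arm.grab_frame('wrist'); cv2.imwrite('pics/w1.png',cv2.resize(im[:,:,::-1],(800,600)))
for c in C: print(proj(K,D,T,[*c,.049]).round(0))
```

```text
pos [ 0.4722 -0.1148  0.1303] rot [ 3.1405e+00 -4.0000e-04 -1.6811e+00] cm [-0.65 -0.07  5.03] deg [ 0.06 -0.02 -0.46] F [-0.68  0.02  0.14] t 2.5667
2.398306702772326e-05
[[260. 369.]]
[[260. 318.]]
[[259. 258.]]
[[258. 187.]]
```

View pics/w1.png

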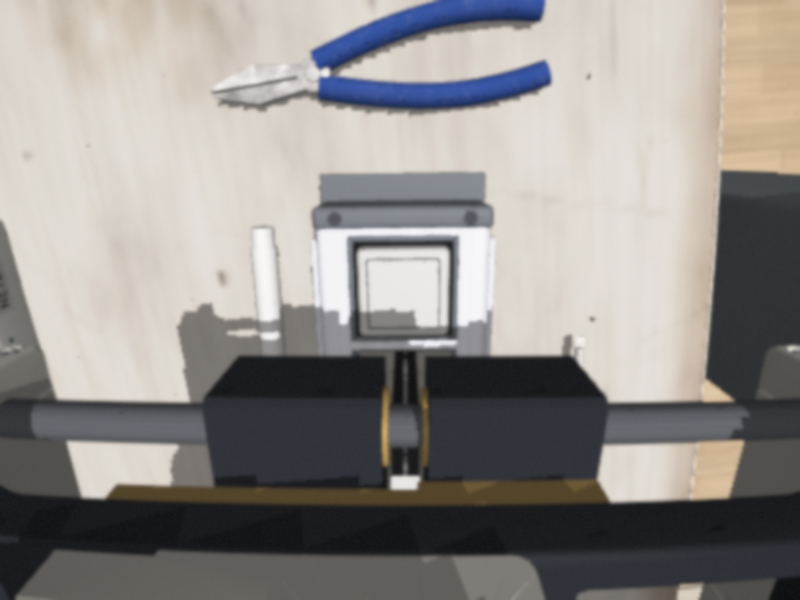

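Run:
```python
from h import *
K,D,T=cam('wrist'); im,d=arm.grab_frame('wrist')
v,u=np.mgrid[:384,:512]; r=cv2.undistortPoints(np.stack([u,v],-1).reshape(-1,1,2).astype(float),K,D).reshape(-1,2)
P=np.c_[r,np.ones(len(r))]*d.reshape(-1,1)
tc=np.array(arm.camera_params('wrist')['tool_from_camera']); print(tc[:3,3])
Q=P@tc[:3,:3].T+tc[:3,3]; ok=d.ravel()>0
for a in np.arange(-.06,.02,.006):
    m=ok&(Q[:,2]>a)&(Q[:,2]<a+.006)&(abs(Q[:,0])<.06)&(abs(Q[:,1])<.12)
    if m.sum()>20: print(round(a,3),m.sum(),np.percentile(Q[m],[1,50,99],axis=0)[:,:2].round(4).tolist())
W=P@T[:3,:3].T+T[:3,3]
for n in('wrist','top','scene'):
    K,D,T=cam(n); im,d=arm.grab_frame(n)
    for c in C:
        vals=[]
        for p in proj(K,D,T,[[*(c+a*U+b*np.array([U[1],-U[0]])),.049] for a in(-.01,0,.01) for b in(-.01,0,.01)]):
            x,y=p.round().astype(int); 
            rr=cv2.undistortPoints(np.array([[p]]),K,D)[0,0]; vals.append((T[:3,:3]@(np.array([*rr,1])*d[y,x])+T[:3,3])[2] if 0<=y<384 else np.nan)
        print(n,np.round(np.nanmedian(vals),4))
```

```text
[ 0.07624763 -0.00047614 -0.14291204]
-0.06 3430 [[-0.0298, -0.0848], [0.0342, 0.0048], [0.0387, 0.0813]]
-0.054 969 [[-0.0349, -0.0862], [0.0141, 0.0792], [0.0384, 0.0834]]
-0.048 29 [[-0.0016, -0.0043], [0.0021, -0.0043], [0.0046, 0.0035]]
-0.036 313 [[-0.0102, -0.0043], [-0.0049, 0.0], [0.0007, 0.0034]]
-0.03 23 [[-0.0102, -0.0044], [-0.0033, -0.0018], [0.0108, 0.0036]]
-0.024 106 [[0.0086, -0.0046], [0.0092, 0.0001], [0.0113, 0.0037]]
-0.018 90 [[0.0086, -0.0052], [0.0092, -0.0013], [0.0109, 0.0044]]
-0.012 81 [[0.0083, -0.0059], [0.0092, -0.0014], [0.0097, 0.0031]]
-0.006 176 [[0.002, -0.0066], [0.0092, 0.0006], [0.0112, 0.0052]]
-0.0 106 [[0.0077, -0.0069], [0.0095, 0.0001], [0.011, 0.0055]]
0.006 160 [[0.0087, -0.0155], [0.0105, -0.0007], [0.0112, 0.0147]]
0.012 31 [[0.0086, -0.0044], [0.0092, 0.0002], [0.0098, 0.003]]
wrist 0.2283
wrist 0.2097
wrist 0.1975
wrist 0.0477
top 0.5409
top 0.5404
top 0.542
top 0.5409
scene 0.0478
scene 0.0484
scene 0.0484
scene 0.048
```

Call:
{"method": "move_arm", "body": {"rows": [{"translation":[-0.6,-0.1,2],"rot":[0,0,-0.5],"hand":1},{"translation":[-0.6,-0.1,4],"rot":[0,0,-0.5],"hand":1},{"translation":[-0.6,-0.1,5.3],"rot":[0,0,-0.5],"hand":1},{"translation":[-0.6,-0.1,5.8],"rot":[0,0,-0.5],"hand":1},{"translation":[-0.6,-0.1,5.8],"rot":[0,0,-0.5],"hand":1},{"translation":[-0.6,-0.1,5.8],"rot":[0,0,-0.5],"hand":1}]}}

```text
t: 3.32
eef_pos: [0.4749, -0.1084, 0.0731]
ee_rot: [-3.141, -0.0, -1.672]
force: [-0.3, -0.1, 1.1]
width: 0.0006
gripper_force: 0.0
```

```bash
python3 -c "
from h import *
go(C[3]+.019*U,.064)"
```

```text
pos [ 0.4749 -0.1084  0.0731] rot [-3.1412e+00 -1.0000e-04 -1.6716e+00] cm [0.01 0.13 0.91] deg [-0.02 -0.01  0.08] F [-0.33 -0.05  1.14] t 3.3167
```

Call:
{"method": "move_arm", "body": {"rows": [{"translation":[0,0.1,0.5],"rot":[0,0,0],"hand":1},{"translation":[0,0.1,0.8],"rot":[0,0,0],"hand":1},{"translation":[0,0.1,0.9],"rot":[0,0,0],"hand":1},{"translation":[0,0.1,0.9],"rot":[0,0,0],"hand":1},{"translation":[0,0.1,0.9],"rot":[0,0,0],"hand":1}]}}

```text
t: 3.73
eef_pos: [0.4736, -0.1081, 0.0637]
ee_rot: [-3.141, 0.0, -1.672]
force: [-0.0, -0.1, 0.3]
width: -0.0002
gripper_force: 0.0
```

Call:
{"method": "move_arm", "body": {"rows": [{"translation":[0,0,0.05],"rot":[0,0,0],"hand":1},{"translation":[0,0,0.1],"rot":[0,0,0],"hand":1},{"translation":[0,0,0.1],"rot":[0,0,0],"hand":1},{"translation":[0,0,0.1],"rot":[0,0,0],"hand":1}]}}

```text
t: 4.07
eef_pos: [0.4738, -0.108, 0.0628]
ee_rot: [-3.141, 0.0, -1.671]
force: [-0.0, 1.6, 2.1]
width: 0.0004
gripper_force: 0.9
```

Call:
{"method": "move_arm", "body": {"rows": [{"translation":[0,0,0.05],"rot":[0,0,0],"hand":1},{"translation":[0,0,0.05],"rot":[0,0,0],"hand":1},{"translation":[0,0,0.05],"rot":[0,0,0],"hand":1}]}}

```text
t: 4.32
eef_pos: [0.4738, -0.108, 0.0622]
ee_rot: [-3.141, 0.0, -1.671]
force: [-0.0, 2.2, 2.4]
width: 0.0005
gripper_force: 1.7
```

Call:
{"method": "move_arm", "body": {"rows": [{"translation":[0,0,0.05],"rot":[0,0,0],"hand":1},{"translation":[0,0,0.05],"rot":[0,0,0],"hand":1},{"translation":[0,0,0.05],"rot":[0,0,0],"hand":1}]}}

```text
t: 4.57
eef_pos: [0.4739, -0.1079, 0.0617]
ee_rot: [-3.141, 0.0, -1.671]
force: [-0.1, 4.1, 5.7]
width: 0.0005
gripper_force: 2.6
```

```bash
cat >> h.py <<'E'
def tilt(c,n='wrist',lo=-.018,hi=.018):
    K,D,T=cam(n); im,d=arm.grab_frame(n)
    v,u=np.mgrid[:384,:512]; r=cv2.undistortPoints(np.stack([u,v],-1).reshape(-1,1,2).astype(float),K,D).reshape(-1,2)
    W=(np.c_[r,np.ones(len(r))]*d.reshape(-1,1))@T[:3,:3].T+T[:3,3]
    a=(W[:,:2]-c)@U; b=(W[:,:2]-c)@np.array([U[1],-U[0]])
    m=(d.ravel()>0)&(a>lo)&(a<hi)&(abs(b)<.018)&(W[:,2]>.043)&(W[:,2]<.056)
    X=np.c_[a,b,np.ones(len(a))][m]; s=np.linalg.lstsq(X,W[m,2],rcond=None)[0]
    print(n,m.sum(),'slope y,x,h',s.round(4),'resid',np.std(W[m,2]-X@s).round(5)); return im
E
python3 - <<'E'
from h import *
im=tilt(C[3],hi=.005); cv2.imwrite('pics/w2.png',cv2.resize(im[60:260,128:384,::-1],(768,600)))
tilt(C[3],'scene',hi=.005);tilt(C[2],'scene')
print(arm.get_state()['force'],arm.get_state()['eef_pos'])
E
```

```text
wrist 2499 slope y,x,h [-0.1328 -0.0109  0.0479] resid 0.00059
scene 108 slope y,x,h [-0.1244  0.002   0.048 ] resid 0.00077
scene 55 slope y,x,h [0.0063 0.0303 0.0495] resid 0.00086
[0.08957414 4.26496408 4.74938479] [ 0.47384263 -0.10796742  0.06170568]
```

View pics/w2.png

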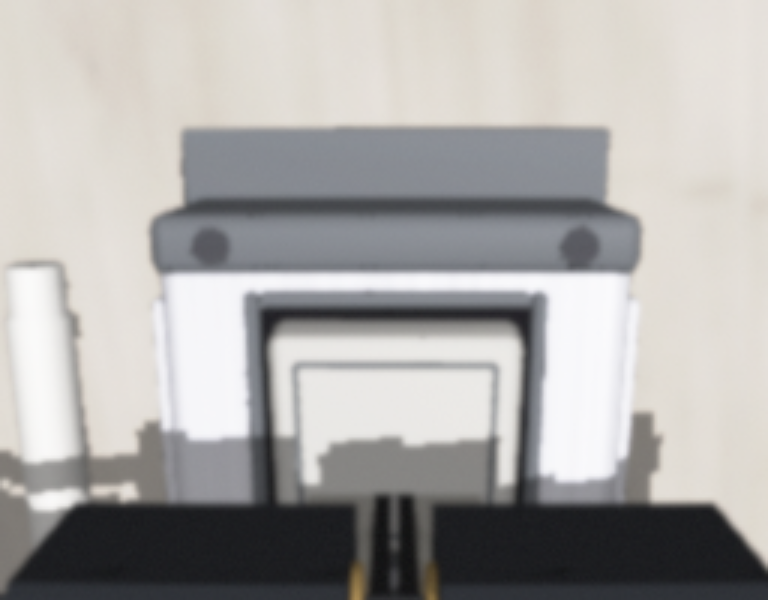

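The wrist view and both depth fits show cover 4 tipped by about 0.13 rad, its far edge raised, so it is the loose one. I'll lift, move to its centre and press.

Call:
{"method": "move_arm", "body": {"rows": [{"translation":[0,0,-0.3],"rot":[0,0,0],"hand":1},{"translation":[0,0,-1],"rot":[0,0,0],"hand":1},{"translation":[1,0,-1],"rot":[0,0,0],"hand":1},{"translation":[1.9,0,-1],"rot":[0,0,0],"hand":1},{"translation":[1.9,0,-1],"rot":[0,0,0],"hand":1},{"translation":[1.9,0,-1],"rot":[0,0,0],"hand":1}]}}

```text
t: 5.22
eef_pos: [0.471, -0.1279, 0.0713]
ee_rot: [3.141, -0.0, -1.673]
force: [0.2, -0.1, 0.2]
width: 0.0
gripper_force: 0.0
```

Run:
```python
from h import *
go(C[3],.064)
n='top';im,d=arm.grab_frame(n);tilt(C[3],'scene')
```

```text
pos [ 0.471  -0.1279  0.0713] rot [ 3.1409e+00 -2.0000e-04 -1.6732e+00] cm [-0.07 -0.05  0.73] deg [ 0.04 -0.01 -0.01] F [ 0.16 -0.12  0.16] t 5.2167
scene 109 slope y,x,h [ 0.0025 -0.0079  0.048 ] resid 0.00081
```

Centred and level again. Now press down in small steps.

Call:
{"method": "move_arm", "body": {"rows": [{"translation":[-0.05,-0.05,0.4],"rot":[0,0,0],"hand":1},{"translation":[-0.05,-0.05,0.7],"rot":[0,0,0],"hand":1},{"translation":[-0.05,-0.05,0.85],"rot":[0,0,0],"hand":1},{"translation":[-0.05,-0.05,0.95],"rot":[0,0,0],"hand":1},{"translation":[-0.05,-0.05,1.0],"rot":[0,0,0],"hand":1},{"translation":[-0.05,-0.05,1.0],"rot":[0,0,0],"hand":1}]}}

```text
t: 5.82
eef_pos: [0.4721, -0.1264, 0.0616]
ee_rot: [3.141, -0.0, -1.671]
force: [-2.7, 0.4, 4.3]
width: 0.0002
gripper_force: 2.4
```

Call:
{"method": "move_arm", "body": {"rows": [{"translation":[0,0,0.05],"rot":[0,0,0],"hand":1},{"translation":[0,0,0.1],"rot":[0,0,0],"hand":1},{"translation":[0,0,0.1],"rot":[0,0,0],"hand":1},{"translation":[0,0,0.1],"rot":[0,0,0],"hand":1}]}}

```text
t: 6.15
eef_pos: [0.4721, -0.1265, 0.0607]
ee_rot: [3.141, -0.0, -1.671]
force: [-2.8, 0.1, 5.4]
width: 0.0009
gripper_force: 3.1
```

Call:
{"method": "move_arm", "body": {"rows": [{"translation":[0,0,0.05],"rot":[0,0,0],"hand":1},{"translation":[0,0,0.1],"rot":[0,0,0],"hand":1},{"translation":[0,0,0.1],"rot":[0,0,0],"hand":1},{"translation":[0,0,0.1],"rot":[0,0,0],"hand":1}]}}

```text
t: 6.48
eef_pos: [0.4721, -0.1265, 0.06]
ee_rot: [3.141, -0.0, -1.671]
force: [-3.2, 1.9, 9.0]
width: 0.0005
gripper_force: 4.6
```

Run:
```python
from h import *
go(C[3],.064)
im=tilt(C[3],'scene'); im=tilt(C[3],'wrist'); cv2.imwrite('pics/w3.png',cv2.resize(im[60:260,128:384,::-1],(768,600)))
```

```text
pos [ 0.4721 -0.1265  0.06  ] rot [ 3.1414e+00 -3.0000e-04 -1.6709e+00] cm [ 0.09  0.04 -0.4 ] deg [ 0.01 -0.02  0.12] F [-3.17  1.86  9.  ] t 6.4833
scene 121 slope y,x,h [ 0.043  -0.0195  0.0483] resid 0.00404
wrist 1350 slope y,x,h [0.1002 0.0045 0.0468] resid 0.0028
```

View pics/w3.png

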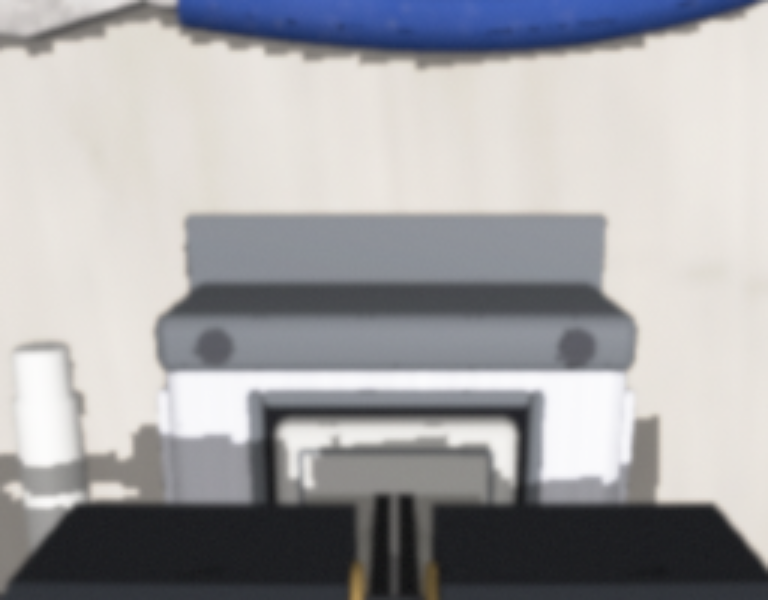

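Call:
{"method": "move_arm", "body": {"rows": [{"translation":[0,0,0.05],"rot":[0,0,0],"hand":1},{"translation":[0,0,0.1],"rot":[0,0,0],"hand":1},{"translation":[0,0,0.1],"rot":[0,0,0],"hand":1},{"translation":[0,0,0.1],"rot":[0,0,0],"hand":1}]}}

```text
t: 6.92
eef_pos: [0.4721, -0.1265, 0.0597]
ee_rot: [-3.142, -0.0, -1.671]
force: [-5.8, 3.2, 19.0]
width: 0.0006
gripper_force: 9.3
```

Call:
{"method": "move_arm", "body": {"rows": [{"translation":[0,0,0.05],"rot":[0,0,0],"hand":1},{"translation":[0,0,0.1],"rot":[0,0,0],"hand":1},{"translation":[0,0,0.1],"rot":[0,0,0],"hand":1},{"translation":[0,0,0.1],"rot":[0,0,0],"hand":1}]}}

```text
t: 7.25
eef_pos: [0.4721, -0.1265, 0.0594]
ee_rot: [-3.141, -0.001, -1.67]
force: [-9.7, 4.2, 28.5]
width: 0.0005
gripper_force: 14.4
```

Call:
{"method": "move_arm", "body": {"rows": [{"translation":[0,0,-0.3],"rot":[0,0,0],"hand":1},{"translation":[0,0,-1],"rot":[0,0,0],"hand":1},{"translation":[0,0,-3],"rot":[0,0,0],"hand":1},{"translation":[-1,0,-6],"rot":[0,0,0],"hand":1},{"translation":[-2,0,-8],"rot":[0,0,0],"hand":1},{"translation":[-2,0,-8],"rot":[0,0,0],"hand":1}]}}

```text
t: 7.75
eef_pos: [0.4769, -0.1057, 0.1418]
ee_rot: [-3.135, 0.001, -1.67]
force: [1.4, -0.5, -0.6]
width: 0.0005
gripper_force: 0.0
```

Run:
```python
from h import *
go(C[3],.064)
tilt(C[3],'scene'); tilt(C[2],'scene');im=tilt(C[3],'wrist'); cv2.imwrite('pics/w4.png',cv2.resize(im[60:260,128:384,::-1],(768,600)))
```

```text
pos [ 0.4769 -0.1057  0.1418] rot [-3.1348e+00  9.0000e-04 -1.6701e+00] cm [2.21 0.37 7.77] deg [-0.39  0.05  0.17] F [ 1.36 -0.51 -0.59] t 7.75
scene 176 slope y,x,h [-0.0022 -0.0047  0.0446] resid 0.00076
scene 161 slope y,x,h [-0.0032 -0.0067  0.0492] resid 0.00088
wrist 1852 slope y,x,h [-0.0015 -0.0025  0.0443] resid 0.00061
```

View pics/w4.png

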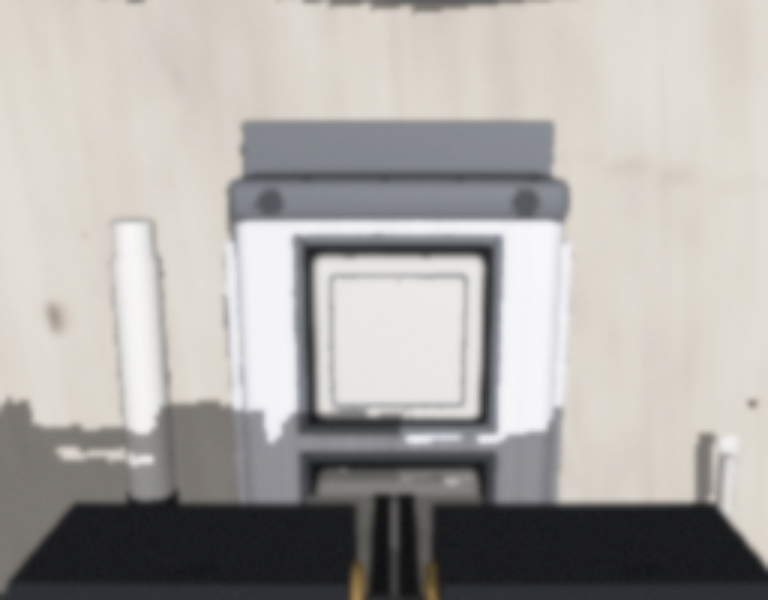

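Cover 4 is level and its top is about 3 mm lower (0.048 → 0.0445), so it is home. The arm is well clear, so I'll let it settle and hand in.

Call:
{"method": "move_arm", "body": {"rows": [{"translation":[0,0,-2],"rot":[0,0,0],"hand":1},{"translation":[0,0,-2],"rot":[0,0,0],"hand":1},{"translation":[0,0,-2],"rot":[0,0,0],"hand":1},{"translation":[0,0,-2],"rot":[0,0,0],"hand":1}]}}

```text
t: 8.23
eef_pos: [0.4735, -0.1069, 0.1565]
ee_rot: [3.14, -0.0, -1.672]
force: [-0.6, 0.7, 0.2]
width: 0.0006
gripper_force: 0.0
```

```bash
python3 -c "
from station import arm
print(arm.job_done())"
```

```text
the job is handed in; nothing more can be done
None
```

The loose cover was the rightmost one (place_4): a light edge press tipped it about 0.13 rad, pressing its centre (up to about 28 N, over the 12–18 N suggested) took it down about 3 mm to its stop, level, and I handed in at 8.2 s with the arm clear, no other cover touched, and no verdict shown.

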